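# Close the roll holder's keeper and start its hand bolt

## Robot

A 6-joint arm with a two-finger parallel gripper is mounted at the origin on the work surface. World frame = base frame: x ahead of the robot, y to its left, z up, the work surface at z = 0. Lengths are in m, angles in rad, forces in N, time in s.
With the tool pointing down it reaches from about 0.25 to 0.775 m from the base axis. Payload 4 kg.
Tool frame: the origin (TCP) lies at the very end of the fingers, on their centre line; the grasp point (between the pads) lies 19 mm behind it; z points along the fingers, y is the line along which they close (so a half turn about z gives the same grasp; the last joint's range is limited). The gripper opens to 94 mm and grips with 3 to 60 N. Pads are 16 mm wide; open, the fingers measure 119 mm over their backs; the gripper's body (75 mm by 177 mm) begins 78 mm behind the grasp point.
Start: joints at [-1.396, 0.087, 1.371, -0, 1.684, -0.103], TCP at [0.151, -0.529, 0.206] pointing down, gripper open.
Joint ranges: [-3.1, 3.1], [-0.76, 2.03], [0.27, 2.55], [-1.08, 4.22], [0.17, 2.65], [-2.57, 2.57]. Speed limits (rad/s): [2.79, 2.79, 3.14, 3.14, 3.14, 3.14].

## Interface

Orientations are given as [roll, pitch, yaw] about the fixed x, y, z axes, in that order (R = Rz(yaw) Ry(pitch) Rx(roll)).
In Python, from bench import robot gives the robot as it stands. The module is installed in compiled form; this text tells all that it offers.
- The arm moves only by the tool move_arm, never from a script. Its argument "deltas" is one flat list of numbers, 7 for each row, row after row: the turn, a rotation vector about the tool's x, y, z in rad, then the shift along the tool's x, y, z in cm, then the closure, from -1 (fully open) to 1 (shut). A call has 1 to 8 rows; each row is the pose to reach, as a shift and turn from the pose commanded when the call began, along the tool's axes at that moment; what a row does not reach only later rows make up. A row lasts 1/10 s, in which the tool goes at most 50 mm and 8.59 degrees, less where a joint would pass 70% of its speed; a pose out of reach is approached as far as the arm can. A call with a gripper value outside its range is refused whole. The fingers move at their own pace and stop on an object; the grip force is fixed at half the most. Time passes only in rows, so rows that repeat a pose let the fingers close. It gives the time, the measured TCP pose, the force, the opening and the grip force at its end, in the units of the state.
- robot.get_obs(): the state, without advancing time (a new reading comes with each control period).
- robot.snapshot(name): name is "scene" or "side" or "wrist"; returns a dict with "image" (420x560x3 uint8, red, green, blue), "depth" (420x560 float32, m along the optical axis (not along the pixel's ray), 0 where there is no reading), "fov_y" (degrees; the focal length in pixels is half the picture's height over the tangent of half this angle, whatever the lens; pixels are square), "cx", "cy" (the principal point, pixels), "origin" and "orientation" of the camera in the world; the wrist camera has in their place "T_tool_cam" (4x4, takes a point from camera to tool coordinates, whose origin is the TCP and whose axes are the flange's). Camera axes: x right, y up, looking along -z (the intrinsics and any distortion apply to the point x, -y, -z); pixel columns grow to the right and rows downward; lengths in m; the calibration is good to about 2 mm. A picture is of the moment at which its call begins: read the wrist's pose just before it.
- robot.close_job(): hands the job in; it is judged then, once.
The state is a dict: "time": time; "joint_positions": joint angles; "qvel": joint speeds; "joint_torque": joint torques, N m; "tool_pos": TCP position; "ee_rot": TCP orientation; "wrist_force": force on the tool from outside, world axes, zero at the start; "wrist_torque": the same for the moment, N m; "width": finger opening in m; "finger_force": force on a finger pad.
Only numpy, scipy, OpenCV 4.12 (cv2) and the standard library are available. Lean on these libraries where they do the work, as an engineer would, in place of code of your own. Each camera call takes 0.05 s, during which the arm holds its last target. There are 200 camera calls.

## Task

The keeper of the film roll holder's near bearing block stands open: swing it over the shaft until it lies fully shut on the block. Then start its captive hand bolt without crossing the thread: with the bolt standing loose on the threaded boss, turn it backward (anticlockwise from above) until you feel the thread drop in, and from there forward one full turn and no more, so that the shaft can still be lined up. Finish while holding the bolt still by its grip, fingers closed on it, and leave the other things on the bench alone.

Things in the scene. Friction and masses are not known exactly. Their poses are not given: they have to be found in the camera images.
- stand: Film roll holder, screwed to the bench: two aluminium bearing blocks (124 x 44 mm, top 100 mm above the bench) on yellow brackets carry a 30 mm steel shaft along y, 100 mm up. Origin: on the bench under the shaft, at the middle of the block to be closed; z up. The white film roll (120 mm across, top 160 mm up) spans y = +80 to +400 mm; the other block, already closed, is at y = +480 mm.
- boss (a point): Centre of the mouth of the threaded boss (brass rim, 33 mm across) in the block's top: in the stand's frame at x = +40, y = 0, z = 103 mm; axes as the stand's. Coarse right-hand single-start thread, 6 mm per turn; where round the mouth it starts is not known.
- hinge (a point): Middle of the keeper's hinge line, which runs along the stand's y: in the stand's frame at x = -58, y = 0, z = 105 mm; axes as the stand's.
- keeper (a joint): Angle of the hinged keeper, an aluminium bar 124 mm long, 44 mm wide, ends 14 mm thick, rad: 0 = shut on the block (end tops 117 mm above the bench), growing as its bolt end lifts and swings back over the hinge to the stand's -x side; starts at its stop, 2.1. Damped: above about 1.6 it falls back open, around 1.4 it may stay, below about 1.1 it sinks shut by its own weight in 2 s.
- bolt: Captive hand bolt in the keeper's free end, its axis 98 mm from the hinge; slides along and turns about its own z. Origin: on its axis under the grip's hub; z out of the grip's top, x along the bar. Shank 23 mm across, to 46 mm below. About 180 g, turns easily. Keeper open: it hangs 27 mm out of the keeper's top. Keeper shut: it stands on the thread's start, origin 135 to 141 mm up.
- bolt_grip (a point): Centre of the bolt's black T-grip, a bar 66 mm long (x), 14 mm thick (y) and 28 mm high (z), 24 mm above the bolt's origin, on a narrow neck. A firm grip keeps the bolt from rising or dropping; fingers only straddling the bar with 2 to 4 mm play turn it and let it rise and drop freely.
- bolt_tip (a point): Lower end of the bolt's shank, on its axis. With the keeper shut, turning backward makes the bolt ride up, its origin at most to 141 mm above the bench, then drop 6 mm to 135 mm as the thread drops in. One forward turn from there brings the origin to 129 mm (6 mm a turn); fully tight would be 117 mm.
- tin: Food tin, 74 mm across, 100 mm high, standing on the bench; origin at its foot. To be left alone.
- tape: Roll of packing tape lying flat, 100 mm across, 48 mm high; origin at the centre of its underside. To be left alone.
- coffee: Paper coffee cup with lid, 82 mm across the lid, 110 mm high; origin at its foot. To be left alone.

How it is judged:
On the way, in this order (a step that is already met when the one before it is completed fails the run):
1. with the keeper shut and the hand on the bolt, it rides up backward to the lip of the thread (value of joint keeper below 0.04 rad and z of bolt in the frame of stand between 0.1394 and 0.1425 m and distance between the grasp point and bolt_grip below 0.07 m and linear speed of bolt below 0.03 m/s), for 0.1 s.
2. the thread drops in under the hand (value of joint keeper below 0.04 rad and z of bolt in the frame of stand between 0.1335 and 0.1368 m and distance between the grasp point and bolt_grip below 0.07 m), for 0.1 s.
At the end, for the whole second after the job is handed in: The keeper lies shut (within 0.04 rad), the bolt has been turned one turn in from the thread drop (within 0.3 of a turn: its origin 127.1 to 130.9 mm above the bench), it is at rest and the fingers still grip it (contact force above 1.5 N) (value of joint keeper below 0.04 rad and z of bolt in the frame of stand between 0.1271 and 0.1309 m and contact force between the fingers and bolt above 1.5 N and angular speed of bolt below 0.3 rad/s and linear speed of bolt below 0.02 m/s); the arm keeps its last pose, push and grip.
It fails at once if the bolt was screwed in too far (value of joint keeper below 0.04 rad and z of bolt in the frame of stand below 0.126 m).
It fails at once if a bystander was shoved or knocked over (distance of any of tin, tape, coffee from where it was at the start of the episode above 0.02 m or angle between any of tin, coffee's own z axis and vertical above 0.3 rad).
It also fails if it takes over 72 s, if anything falls off the work surface, if the arm or the gripper's body presses on something with over 40 N, if the wrist force passes 120 N, or if a joint passes its speed limit or range.

## Working session

There is one attempt and no reset: what is moved stays moved. The work goes in short steps, Python scripts to look and compute and a tool call to move; the robot and the scene stay as the last step left them, time stands still between calls to the robot, and variables do not carry over. Pictures are saved under pics/ and viewed, at most 10 in all, crops included, and the job is handed in when it is done.

Besides the shell and the picture viewer there is one more tool, called after ">>>" as a command line: name --argument value ..., lists and objects as JSON in quotes. move_arm: Moves the arm, as the interface text tells. Its arguments: {"type":"object","properties":{"deltas":{"type":"array","items":{"type":"number"}}},"required":["deltas"]}

```bash
mkdir -p pics
cat > h.py <<'E'
import numpy as np, cv2
from scipy.spatial.transform import Rotation as R
from bench import robot
def rot(e): 
    e=np.array(e,float); return e if e.shape==(3,3) else (R.from_quat(e) if e.size==4 else R.from_euler('xyz',e)).as_matrix()
def snap(n):
    o=robot.get_obs(); s=robot.snapshot(n); h=s['image'].shape[0]
    s['f']=h/2/np.tan(np.radians(s['fov_y'])/2)
    if n=='wrist':
        T=np.eye(4);T[:3,:3]=rot(o['ee_rot']);T[:3,3]=o['tool_pos'];s['T']=T@np.array(s['T_tool_cam'])
    else:
        T=np.eye(4);T[:3,:3]=rot(s['orientation']);T[:3,3]=s['origin'];s['T']=T
    return s
def ray(s,u,v):
    d=np.array([(u-s['cx'])/s['f'],-(v-s['cy'])/s['f'],-1.]); return s['T'][:3,3],s['T'][:3,:3]@d
def onz(s,u,v,z):
    o,d=ray(s,u,v); return o+d*(z-o[2])/d[2]
def cloud(s):
    v,u=np.mgrid[:s['depth'].shape[0],:s['depth'].shape[1]];z=s['depth']
    p=np.stack([(u-s['cx'])/s['f']*z,-(v-s['cy'])/s['f']*z,-z],-1)
    return p@s['T'][:3,:3].T+s['T'][:3,3]
def save(s,n): cv2.imwrite('pics/'+n,s['image'][:,:,::-1])
E
python3 - <<'E'
from h import *
for n in('scene','side','wrist'):
    s=snap(n);save(s,n+'0.png');print(n,s['T'].round(3).tolist(),s['f'],s['cx'],s['cy'],[k for k in s])
print(robot.get_obs())
E
```

```text
scene [[0.046, -0.601, 0.798, 1.239], [0.999, 0.039, -0.028, -0.079], [-0.014, 0.799, 0.602, 0.644], [0.0, 0.0, 0.0, 1.0]] 395.6183803482991 278.7267331381428 212.08899239653707 ['image', 'depth', 'fov_y', 'cx', 'cy', 'origin', 'orientation', 'f', 'T']
side [[0.993, 0.07, -0.094, 0.357], [-0.117, 0.521, -0.846, -1.319], [-0.01, 0.851, 0.526, 0.907], [0.0, 0.0, 0.0, 1.0]] 518.4756755090482 278.30806320218534 212.0822691205877 ['image', 'depth', 'fov_y', 'cx', 'cy', 'origin', 'orientation', 'f', 'T']
wrist [[0.275, 0.932, 0.235, 0.219], [-0.962, 0.267, 0.064, -0.511], [-0.003, -0.244, 0.97, 0.385], [0.0, 0.0, 0.0, 1.0]] 342.8534837111437 279.1682582231628 212.876103829237 ['image', 'depth', 'fov_y', 'cx', 'cy', 'T_tool_cam', 'f', 'T']
{'time': 0.15, 'joint_positions': array([-1.39609862e+00,  8.78113187e-02,  1.37185728e+00, -1.11003361e-05,
        1.68362481e+00, -1.03110117e-01]), 'qvel': array([-0.00229688, -0.00065726, -0.00459665,  0.00124231, -0.00047664,
       -0.00025822]), 'joint_torque': array([ 7.83291307e-04, -3.40643370e+01, -3.02792645e+01,  7.18799746e-02,
        3.05804797e-02, -1.15415478e-04]), 'tool_pos': array([ 0.15075077, -0.52850718,  0.20458408]), 'ee_rot': array([-3.13989979e+00, -1.64081486e-04,  2.77806448e-01]), 'wrist_force': array([-0.26866159,  0.82731102, -0.21275397]), 'wrist_torque': array([-0.01050892, -0.01661136,  0.01920738]), 'finger_force': 0.0, 'width': 0.09361183019253133}
```

View pics/scene0.png

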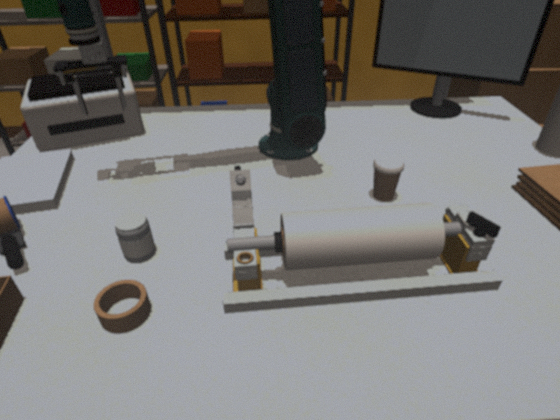

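View pics/side0.png

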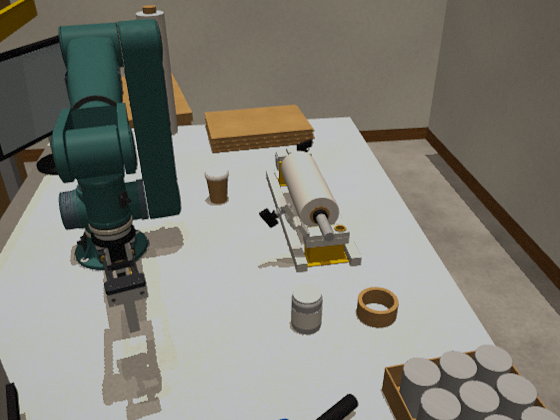

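The scene view shows the near block with its brass boss at (245,258) and the open keeper leaning toward the robot, with its grip at (238,175). The tin is at (135,238), the tape at (122,303) and the coffee cup at (386,178). In the side view the boss is at (340,228) and the black grip at (268,217).

Run:
```python
from h import *
def tri(a,b):
    A=[];B=[]
    for o,d in(a,b):
        d=d/np.linalg.norm(d);P=np.eye(3)-np.outer(d,d);A.append(P);B.append(P@o)
    x=np.linalg.lstsq(np.vstack(A),np.hstack(B),rcond=None)[0]
    return x,[np.linalg.norm(P@x-b) for P,b in zip(A,B)]
sc=snap('scene');si=snap('side')
for s,n,box in((sc,'scene',(215,265,160,300)),(si,'side',(250,370,200,270))):
    hsv=cv2.cvtColor(s['image'],cv2.COLOR_RGB2HSV);c=cloud(s)
    x0,x1,y0,y1=box
    for nm,lo,hi in(('brass',(12,70,60),(32,255,255)),('black',(0,0,0),(180,255,50))):
        m=np.zeros(hsv.shape[:2],np.uint8);m[y0:y1,x0:x1]=cv2.inRange(hsv,lo,hi)[y0:y1,x0:x1]
        k,l,st,ce=cv2.connectedComponentsWithStats(m)
        for i in range(1,k):
            if st[i,4]>12: print(n,nm,st[i],ce[i].round(1),np.median(c[l==i],0).round(3))
    s['c']=c
    # roll cloud: bright points z .12-.17
    w=(c[...,2]>.14)&(c[...,2]<.17)&(s['image'].min(-1)>110)&(c[...,0]>.3)&(c[...,0]<.9)&(s['depth']>0)
    p=c[w];print('roll',len(p),p.min(0),p.max(0))
    if len(p)>50:
        top=p[p[:,2]>np.percentile(p[:,2],60)];print(np.polyfit(top[:,1],top[:,0],1),np.percentile(p[:,1],[1,99]),np.percentile(p[:,2],98))
print(tri(ray(sc,245,258),ray(si,340,228.5)))
print(tri(ray(sc,238,174),ray(si,268,217)))
b=sc['image'][155:300,205:285];s2=si['image'][190:275,240:370]
im=np.hstack([cv2.resize(b,(400,600) if 0 else (331,600),interpolation=2),cv2.resize(s2,(460,301),interpolation=2).repeat(1,0).__class__((600,460,3),np.uint8) if 0 else np.vstack([cv2.resize(s2,(460,301),interpolation=2),np.zeros((299,460,3),np.uint8)])])
cv2.imwrite('pics/c1.png',im[:,:,::-1])
```

```text
scene brass [254 228   3   9  19] [255.3 232. ] [ 0.578 -0.108  0.095]
scene brass [233 248  30  44 429] [249.1 278.4] [ 0.672 -0.118  0.033]
scene brass [237 252  16  11 109] [244.6 256.8] [ 0.654 -0.128  0.1  ]
roll 4284 [ 0.51609687 -0.15785805  0.14000554] [0.66438715 0.33160064 0.16967567]
[-0.04240765  0.61760477] [-0.12357683  0.26490853] 0.15939633992525282
side brass [310 206  20  18 111] [318.4 212. ] [ 0.611 -0.054  0.116]
side brass [334 224  12   8  65] [339.7 227.8] [ 0.666 -0.122  0.1  ]
side brass [304 243  46  24 781] [325.4 254.8] [ 0.619 -0.153  0.025]
side black [260 209  18  18 195] [269.1 217.3] [ 0.462 -0.149  0.167]
side black [313 210  15  13  78] [318.5 214.2] [ 0.609 -0.066  0.114]
roll 1352 [ 0.44875061 -0.16240105  0.14001444] [0.66223122 0.26717314 0.16930282]
[-0.00065765  0.60880152] [-0.1493201  0.2606748] 0.16144890471490356
(array([ 0.66370263, -0.12776773,  0.0985943 ]), [np.float64(0.0006486281786938663), np.float64(0.0006486281786938626)])
(array([ 0.45849308, -0.14481947,  0.16670496]), [np.float64(0.0026251205459087096), np.float64(0.00262512054590877)])
```

View pics/c1.png

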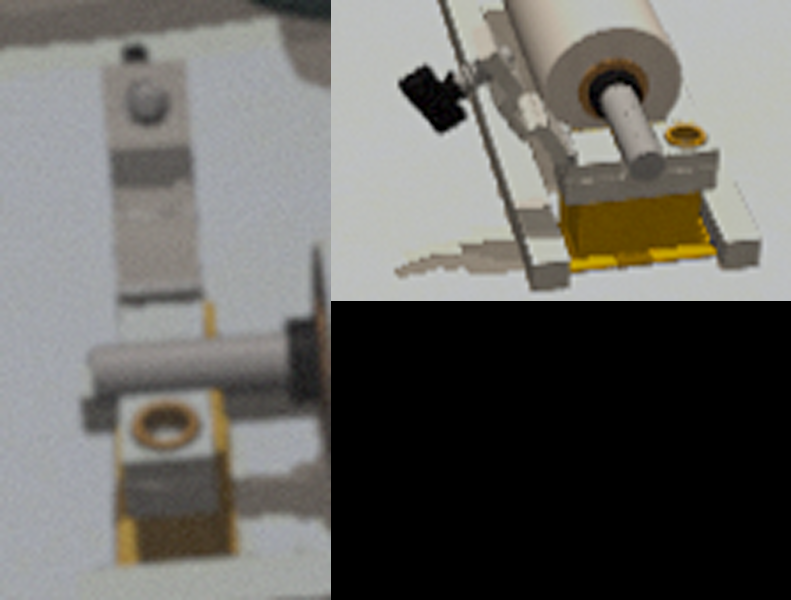

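Boss at about (0.664,-0.127,0.10); the stand's x axis is nearly along the world's x. The crop confirms the bolt's grip on the open keeper's far side. Next I'll look at it from nearby with the wrist camera.

```bash
cat >> h.py <<'E'
def go(p,yaw,o=None):
    o=o or robot.get_obs();M=rot(o['ee_rot']);N=R.from_euler('xyz',[np.pi,0,yaw]).as_matrix()
    print('t',round(o['time'],2),'pos',o['tool_pos'].round(4),'rpy',o['ee_rot'].round(3),'j6',o['joint_positions'][5].round(2),'F',o['wrist_force'].round(1),'w',round(o['width'],4))
    print('rv',R.from_matrix(M.T@N).as_rotvec().round(4),'cm',(M.T@(np.array(p)-o['tool_pos'])*100).round(2))
E
python3 -c "
from h import *
go([.50,-.138,.33],.06)"
```

```text
t 0.25 pos [ 0.1508 -0.5287  0.2049] rpy [-3.141 -0.     0.278] j6 -0.1 F [ 0.3 -0.5  0.4] w 0.0941
rv [-0.001  -0.      0.2178] cm [ 44.3  -28.01 -12.47]
```

>>> move_arm --deltas '[0,0,0.218,44.3,-28,-12.5,-1,0,0,0.218,44.3,-28,-12.5,-1,0,0,0.218,44.3,-28,-12.5,-1,0,0,0.218,44.3,-28,-12.5,-1,0,0,0.218,44.3,-28,-12.5,-1,0,0,0.218,44.3,-28,-12.5,-1,0,0,0.218,44.3,-28,-12.5,-1,0,0,0.218,44.3,-28,-12.5,-1]'

```text
time: 1.05
tool_pos: [0.4105, -0.2377, 0.2987]
ee_rot: [3.141, -0.0, 0.06]
wrist_force: [0.8, -0.6, 0.8]
width: 0.0941
finger_force: 0.0
```

```bash
python3 -c "
from h import *
go([.50,-.138,.33],.06)"
```

```text
t 1.05 pos [ 0.4105 -0.2377  0.2987] rpy [ 3.141 -0.     0.06 ] j6 0.87 F [ 0.8 -0.6  0.8] w 0.0941
rv [ 0.0005 -0.0004 -0.0004] cm [ 9.53 -9.41 -3.13]
```

>>> move_arm --deltas '[0,0,0,9.5,-9.4,-3.1,-1,0,0,0,9.5,-9.4,-3.1,-1,0,0,0,9.5,-9.4,-3.1,-1,0,0,0,9.5,-9.4,-3.1,-1,0,0,0,9.5,-9.4,-3.1,-1]'

```text
time: 1.55
tool_pos: [0.499, -0.1395, 0.3288]
ee_rot: [3.141, 0.001, 0.061]
wrist_force: [0.2, -0.4, -0.1]
width: 0.0938
finger_force: 0.0
```

Run:
```python
from h import *
go([.50,-.138,.33],.06)
s=snap('wrist');save(s,'w1.png');np.savez('w1.npz',c=cloud(s),im=s['image'])
```

```text
t 1.55 pos [ 0.499  -0.1395  0.3288] rpy [3.141e+00 1.000e-03 6.100e-02] j6 1.13 F [ 0.2 -0.4 -0.1] w 0.0938
rv [0.0004 0.0008 0.0014] cm [ 0.11 -0.14 -0.12]
```

View pics/w1.png

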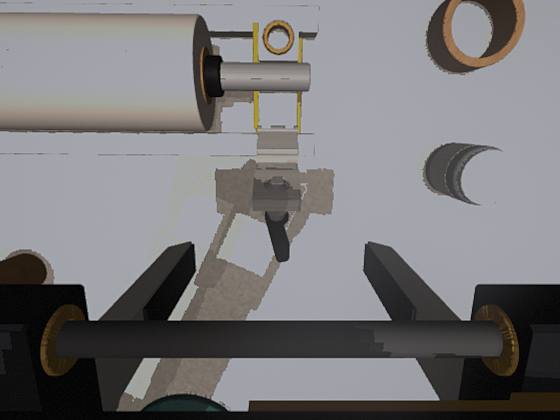

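The wrist view shows the boss at (278,38), the shaft along row 76, the keeper standing at (278,130–210) and the grip bar hanging down toward (282,255), already turned a little about its axis. The tin and tape are well to the right.

Run:
```python
from h import *
s=snap('wrist');hsv=cv2.cvtColor(s['image'],cv2.COLOR_RGB2HSV);c=cloud(s)
m=np.zeros(hsv.shape[:2],np.uint8);m[15:58,258:300]=cv2.inRange(hsv,(5,70,60),(32,255,255))[15:58,258:300]
ct=max(cv2.findContours(m,0,2)[0],key=cv2.contourArea);e=cv2.fitEllipse(ct);print(e,onz(s,*e[0],.103), np.median(c[m>0],0))
b=onz(s,*e[0],.103)
# roll & shaft axis from cloud
v,u=np.mgrid[:420,:560]
for nm,(u0,u1,v0,v1),zt in(('roll',(5,190,15,128),.14),('shaft',(225,308,60,92),.09)):
    A=[]
    for uu in range(u0,u1,3):
        p=c[v0:v1,uu];p=p[p[:,2]>zt]
        if len(p)<8: continue
        k=np.polyfit(p[:,0],p[:,2],2); A.append([p[:,1].mean(),-k[1]/2/k[0],k[2]-k[1]**2/4/k[0]])
    A=np.array(A);f=np.polyfit(A[:,0],A[:,1],1);print(nm,f,len(A),'zmax',np.median(A[:,2]),'x at y',b[1],np.polyval(f,b[1]),'yr',A[:,0].min(),A[:,0].max(), 'resid',np.std(A[:,1]-np.polyval(f,A[:,0])))
# keeper edges by row: bright points with z>.115 between
for r in range(130,215,6):
    q=c[r,235:320];ok=(q[:,2]>.1)&(q[:,2]<.25)
    if ok.sum()>4: print(r,q[ok].min(0).round(3),q[ok].max(0).round(3),np.median(q[ok],0).round(3))
k=c[(c[...,2]>.12)&(hsv[...,2]<60)&(v>170)&(v<270)&(u>240)&(u<310)];print('grip',k.mean(0),k.min(0),k.max(0))
```

```text
((277.0738830566406, 36.075531005859375), (29.4002628326416, 32.8287467956543), 0.9132753014564514) [ 0.66330871 -0.12879307  0.103     ] [ 0.66612872 -0.13167833  0.1032121 ]
roll [-0.15279626  0.6255008 ] 62 zmax 0.16102693610726004 x at y -0.12879306616078368 0.6451798982633319 yr -0.04689762017015427 0.1296922618396729 resid 0.027941481157997425
shaft [-0.05416526  0.61652659] 28 zmax 0.11632854793893088 x at y -0.12879306616078368 0.6235026966011783 yr -0.16257171773053514 -0.07499613118055287 resid 0.0006283194920365603
130 [ 0.564 -0.157  0.109] [ 0.566 -0.112  0.113] [ 0.565 -0.135  0.111]
136 [ 0.557 -0.156  0.12 ] [ 0.56  -0.113  0.124] [ 0.559 -0.134  0.122]
142 [ 0.551 -0.157  0.131] [ 0.554 -0.114  0.134] [ 0.553 -0.135  0.132]
148 [ 0.546 -0.157  0.14 ] [ 0.548 -0.114  0.143] [ 0.547 -0.135  0.141]
154 [ 0.539 -0.157  0.14 ] [ 0.542 -0.114  0.144] [ 0.541 -0.136  0.142]
160 [ 0.533 -0.158  0.137] [ 0.535 -0.115  0.139] [ 0.534 -0.137  0.138]
166 [ 0.526 -0.158  0.139] [ 0.53  -0.114  0.147] [ 0.528 -0.136  0.145]
172 [ 0.525 -0.158  0.175] [ 0.527 -0.115  0.18 ] [ 0.526 -0.137  0.177]
178 [ 0.52  -0.158  0.182] [ 0.523 -0.115  0.195] [ 0.522 -0.137  0.185]
184 [ 0.515 -0.158  0.184] [ 0.518 -0.116  0.199] [ 0.518 -0.137  0.194]
190 [ 0.511 -0.158  0.199] [ 0.514 -0.115  0.202] [ 0.513 -0.137  0.2  ]
196 [ 0.507 -0.159  0.206] [ 0.51  -0.116  0.209] [ 0.509 -0.137  0.208]
202 [ 0.502 -0.159  0.207] [ 0.505 -0.116  0.209] [ 0.503 -0.138  0.208]
208 [ 0.495 -0.159  0.202] [ 0.498 -0.116  0.206] [ 0.497 -0.138  0.204]
214 [ 0.482 -0.151  0.17 ] [ 0.487 -0.127  0.186] [ 0.486 -0.139  0.183]
grip [ 0.46302135 -0.14190679  0.1825733 ] [ 0.4366619  -0.15267825  0.13776557] [ 0.56935378 -0.12556107  0.50870557]
```

>>> move_arm --deltas '[0,0,-0.007,1.0,-0.1,5,-1,0,0,0.007,1.0,-0.1,10,-1,0,0,0.007,1.0,-0.1,15.5,-1,0,0,0.007,1.0,-0.1,15.5,-1,0,0,0.007,1.0,-0.1,15.5,0,0,0,0.007,1.0,-0.1,15.5,0.3,0,0,0.007,1.0,-0.1,15.5,1,0,0,0.007,1.0,-0.1,15.5,1]'

```text
time: 2.45
tool_pos: [0.5105, -0.1391, 0.1776]
ee_rot: [3.139, -0.006, 0.053]
wrist_force: [0.2, -0.5, 0.6]
width: 0.0654
finger_force: 0.0
```

Run:
```python
from h import *
# arc waypoints for TCP, in tool cm from current pose
h=np.array([.566,.105])
o=robot.get_obs();print(o['tool_pos'],o['ee_rot'],o['width'],o['finger_force'])
g=np.array([o['tool_pos'][0]-h[0],o['tool_pos'][2]+.019-h[1]]);r=np.hypot(*g);a0=np.arctan2(g[1],g[0]);print('r,a0',r,a0)
for d in np.arange(0.15,1.36,.15):
    p=r*np.array([np.cos(a0-d),np.sin(a0-d)])-g;print(round(a0-d,2),(p*100).round(2))
```

```text
[ 0.51050695 -0.13914726  0.17762582] [ 3.13885407 -0.00578448  0.05257699] 0.06542405830506237 0.0
r,a0 0.1071203459230009 2.1153588660871834
1.97 [1.43 0.73]
1.82 [2.96 1.23]
1.67 [4.54 1.5 ]
1.52 [6.14 1.53]
1.37 [7.73 1.32]
1.22 [9.28 0.88]
1.07 [10.74  0.21]
0.92 [12.08 -0.67]
0.77 [13.27 -1.74]
```

>>> move_arm --deltas '[0,0,0,0,0,0,1,0,0,0,0,0,0,1,0,0,0,0,0,0,1,0,0,0,0,0,0,1,0,0,0,0.7,0,-0.4,1,0,0,0,1.4,0,-0.7,1,0,0,0,2.2,0,-1.0,1,0,0,0,3.0,0,-1.2,1]'

```text
time: 3.25
tool_pos: [0.5346, -0.1349, 0.1846]
ee_rot: [-3.137, 0.012, 0.053]
wrist_force: [-8.4, 5.1, 2.4]
width: 0.0436
finger_force: 30.0
```

Run:
```python
from h import *
go([.566,-.135,.2],.054);print(robot.get_obs()['finger_force'])
s=snap('scene');c=cloud(s);k=(c[...,2]>.2)&(c[...,2]<.26)&(c[...,0]>.4)
o=robot.get_obs();h=np.array([.566,.105]);g=np.array([o['tool_pos'][0]-h[0],o['tool_pos'][2]+.019-h[1]]);print(np.hypot(*g),np.arctan2(g[1],g[0]))
```

```text
t 3.25 pos [ 0.5346 -0.1349  0.1846] rpy [-3.137  0.012  0.053] j6 1.17 F [-8.4  5.1  2.4] w 0.0436
rv [-0.0043  0.0117 -0.001 ] cm [ 3.11  0.17 -1.57]
29.994661576347426
0.10341537584626746 1.8628980323760753
```

>>> move_arm --deltas '[0,0,0,0.8,-0.3,-0.2,1,0,0,0,1.6,-0.3,-0.3,1,0,0,0,3.2,-0.3,-0.3,1,0,0,0,4.8,-0.3,-0.1,1,0,0,0,6.3,-0.3,0.4,1,0,0,0,7.8,-0.3,1.0,1,0,0,0,9.1,-0.3,1.9,1,0,0,0,9.8,-0.3,2.5,1]'

```text
time: 4.1
tool_pos: [0.6422, -0.1293, 0.1661]
ee_rot: [3.137, -0.015, 0.053]
wrist_force: [7.8, -0.1, 10.8]
width: 0.0379
finger_force: 37.4
```

Run:
```python
from h import *
go([.566,-.135,.2],.054)
o=robot.get_obs();h=np.array([.566,.105]);g=np.array([o['tool_pos'][0]-h[0],o['tool_pos'][2]+.019-h[1]]);print(np.hypot(*g),np.arctan2(g[1],g[0]))
s=snap('side');cv2.imwrite('pics/s2.png',cv2.resize(s['image'][120:290,190:400,::-1],(630,510)))
```

```text
t 4.1 pos [ 0.6422 -0.1293  0.1661] rpy [ 3.137 -0.015  0.053] j6 1.23 F [ 7.8 -0.1 10.8] w 0.0379
rv [ 0.0043 -0.0151 -0.0006] cm [-7.59  0.17 -3.51]
0.11054994539782836 0.810271562254716
```

View pics/s2.png

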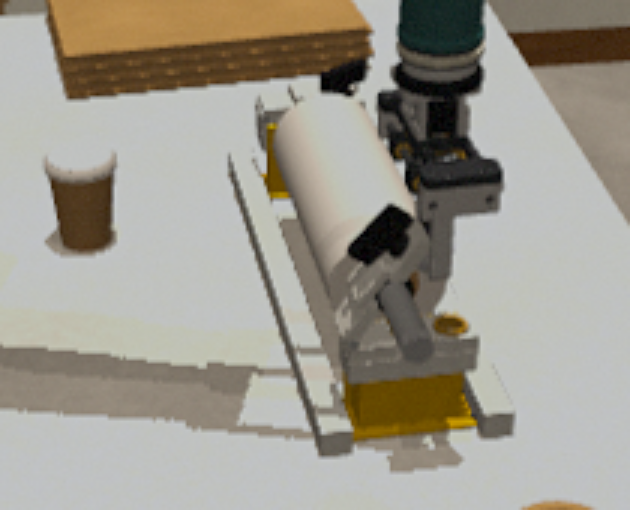

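The side view shows the keeper swung over to roughly 0.8–1 rad, with the grip up at left of the fingers (385,235 in the crop). It will sink from there, so I'll release and lift.

>>> move_arm --deltas '[0,0,0,0,0,0,-1,0,0,0,0,0,0,-1,0,0,0,0,0,0,-1,0,0,0,0,0,0,-1,0,0,0,0,0,-3,-1,0,0,0,0,0,-7,-1,0,0,0,0,0,-11,-1,0,0,0,0,0,-14,-1]'

```text
time: 4.95
tool_pos: [0.6362, -0.1286, 0.3035]
ee_rot: [3.141, -0.001, 0.053]
wrist_force: [0.3, 0.4, 0.7]
width: 0.0933
finger_force: 0.0
```

>>> move_arm --deltas '[0,0,0,-1,0,-1,-1,0,0,0,-2,0,-1,-1,0,0,0,-2,0,-1,-1,0,0,0,-2,0,-1,-1,0,0,0,-2,0,-1,-1,0,0,0,-2,0,-1,-1,0,0,0,-2,0,-1,-1,0,0,0,-2,0,-1,-1]'

```text
time: 5.75
tool_pos: [0.6165, -0.1296, 0.3107]
ee_rot: [-3.141, 0.001, 0.053]
wrist_force: [-0.4, 0.2, -0.7]
width: 0.0941
finger_force: 0.0
```

Run:
```python
from h import *
go([.664,-.130,.143],.054)
s=snap('wrist');c=cloud(s);save(s,'w2.png')
```

```text
t 5.75 pos [ 0.6165 -0.1296  0.3107] rpy [-3.141e+00  1.000e-03  5.300e-02] j6 1.22 F [-0.4  0.2 -0.7] w 0.0941
rv [-0.0001  0.0005 -0.0011] cm [ 4.75  0.3  16.77]
```

View pics/w2.png

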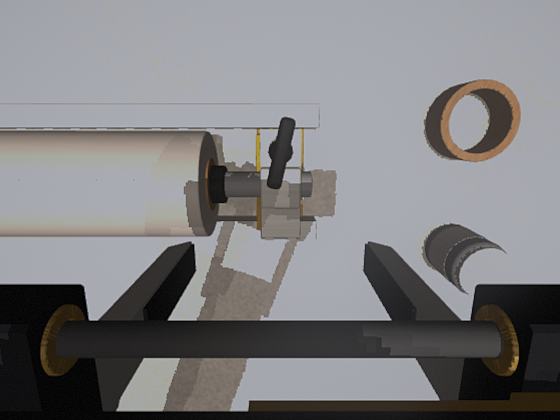

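The keeper is over the shaft. The grip bar runs from (287,118) to (274,188), about 10° off the stand's x. I'll measure it now.

```bash
cat >> h.py <<'E'
def bolt(s):
    c=cloud(s);hsv=cv2.cvtColor(s['image'],cv2.COLOR_RGB2HSV)
    near=(np.hypot(c[...,0]-.664,c[...,1]+.130)<.05)&(c[...,2]>.14)&(c[...,2]<.20)&(hsv[...,2]<90)
    p=c[near]; zt=np.percentile(p[:,2],90); t=p[abs(p[:,2]-zt)<.004]
    r=cv2.minAreaRect((t[:,:2]*1000).astype(np.float32))
    pc=np.linalg.eigh(np.cov(t[:,:2].T))[1][:,1];pc*=np.sign(pc[0])
    print('n',len(p),len(t),'ztop',np.median(t[:,2]).round(4),'rect',np.round(r[0],1),np.round(r[1],1),'ang',np.arctan2(pc[1],pc[0]).round(3))
    return t
E
python3 - <<'E'
from h import *
s=snap('wrist');bolt(s);c=cloud(s)
x=np.array([.9985,.054]);q=(c[...,:2]-[.624,-.132])@x; w=(c[...,:2]-[.624,-.132])@np.array([-.054,.9985])
for a in range(-60,64,8):
    m=(abs(q-a/1000)<.003)&(abs(w)<.018)&(c[...,2]>.09);print(a,m.sum(),np.percentile(c[m][:,2],[10,50,90]).round(4) if m.sum() else '',end=' | ')
s2=snap('scene');bolt(s2);s3=snap('side');bolt(s3);print(robot.get_obs()['time'])
E
```

```text
n 1162 1014 ztop 0.177 rect [ 663.5 -129.2] [13.9 64.3] ang -0.172
-60 78 [0.11   0.1114 0.1179] | -52 155 [0.117  0.1178 0.1189] | -44 163 [0.1169 0.1179 0.1186] | -36 159 [0.1171 0.1178 0.1188] | -28 173 [0.1168 0.1177 0.1187] | -20 132 [0.1292 0.1302 0.1311] | -12 164 [0.1294 0.1303 0.1314] | -4 190 [0.1292 0.1303 0.1312] | 4 105 [0.1295 0.1305 0.1312] | 12 1902 [0.1777 0.4361 0.4376] | 20 5386 [0.4226 0.4258 0.4273] | 28 194 [0.117  0.144  0.1777] | 36 191 [0.1176 0.1742 0.178 ] | 44 217 [0.1173 0.151  0.1779] | 52 215 [0.1171 0.1739 0.1779] | 60 171 [0.1174 0.1755 0.1778] | n 306 156 ztop 0.1749 rect [ 664.8 -128.1] [13.9 62.6] ang -0.172
n 256 72 ztop 0.1758 rect [ 661.4 -134. ] [18.  60.2] ang -0.155
5.95
```

>>> move_arm --deltas '[0,0,0.225,4.7,0.2,1,-1,0,0,0.225,4.7,0.2,5,-0.5,0,0,0.225,4.7,0.2,9,0,0,0,0.225,4.7,0.2,13,0,0,0,0.225,4.7,0.2,16.8,0,0,0,0.225,4.7,0.2,16.8,0.3,0,0,0.225,4.7,0.2,16.8,0.63,0,0,0.225,4.7,0.2,16.8,0.63]'

```text
time: 6.75
tool_pos: [0.6652, -0.1296, 0.1469]
ee_rot: [3.141, -0.006, -0.172]
wrist_force: [0.2, 0.4, 0.6]
width: 0.0414
finger_force: 0.0
```

>>> move_arm --deltas '[0,0,0,0,0,0,0.63,0,0,0,0,0,0,0.63,0,0,0,0,0,0,0.63]'

```text
time: 7.05
tool_pos: [0.6641, -0.1293, 0.1447]
ee_rot: [3.141, -0.003, -0.172]
wrist_force: [-0.4, 0.6, -0.8]
width: 0.019
finger_force: 0.0
```

Run:
```python
from h import *
go([.664,-.1295,.143],-.172)
bolt(snap('wrist'));bolt(snap('scene'));s=snap('wrist');save(s,'w3.png')
```

```text
t 7.05 pos [ 0.6641 -0.1293  0.1447] rpy [ 3.141e+00 -3.000e-03 -1.720e-01] j6 1.47 F [-0.4  0.6 -0.8] w 0.019
rv [ 0.0004 -0.0026 -0.0002] cm [-0.01  0.02  0.17]
n 6057 559 ztop 0.1913 rect [ 665.5 -130.7] [43.4 18.2] ang 1.4
n 531 54 ztop 0.1918 rect [ 667.  -128.1] [40.  14.6] ang 1.405
```

View pics/w3.png

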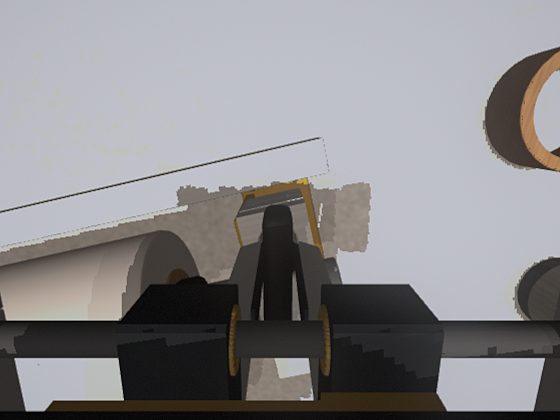

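The fingers straddle the bar; its front end shows at (278,205–300), so I can track its height by depth there.

```bash
cat >> h.py <<'E'
def top(show=0):
    s=snap('wrist');c=cloud(s)[204:285,266:291];p=c.reshape(-1,3)
    p=p[(p[:,2]>.15)&(p[:,2]<.186)]
    hst,e=np.histogram(p[:,2],np.arange(.15,.187,.0005));k=hst.argmax()
    t=p[abs(p[:,2]-e[k])<.0015]
    o=robot.get_obs()
    print('t',round(o['time'],2),'pos',o['tool_pos'].round(4),'yaw',o['ee_rot'][2].round(3),'j6',o['joint_positions'][5].round(2),'w',round(o['width'],4),'F',o['wrist_force'].round(1),'ff',round(o['finger_force'],1),'TOP',np.median(t[:,2]).round(4),len(t),len(p),'p95',np.percentile(p[:,2],95).round(4))
E
python3 -c "
from h import *
top();top()"
```

```text
t 7.25 pos [ 0.6635 -0.1291  0.1432] yaw -0.172 j6 1.47 w 0.0177 F [-0.6 -0.8  0.1] ff 0.0 TOP 0.1773 1615 1988 p95 0.1783
t 7.3 pos [ 0.6634 -0.1291  0.1431] yaw -0.172 j6 1.47 w 0.0175 F [ 0.8 -0.6  0.3] ff 0.0 TOP 0.1772 1622 1993 p95 0.1783
```

>>> move_arm --deltas '[0,0,-0.14,0,0,0,0.63,0,0,-0.28,0,0,0,0.63,0,0,-0.42,0,0,0,0.63,0,0,-0.56,0,0,0,0.63,0,0,-0.7,0,0,0,0.63,0,0,-0.84,0,0,0,0.63,0,0,-0.98,0,0,0,0.63,0,0,-1.12,0,0,0,0.63]'

```text
time: 8.1
tool_pos: [0.6639, -0.1275, 0.1436]
ee_rot: [-3.141, -0.003, 0.955]
wrist_force: [-0.0, 4.0, 1.3]
width: 0.0177
finger_force: 1.9
```

```bash
python3 -c "
from h import *
top();top()"
```

```text
t 8.15 pos [ 0.6637 -0.1277  0.1436] yaw 0.958 j6 0.34 w 0.0177 F [-1.2  2.5  0.7] ff 0.7 TOP 0.1779 1142 1599 p95 0.1789
t 8.2 pos [ 0.6635 -0.1282  0.1434] yaw 0.948 j6 0.35 w 0.0173 F [-0.2  2.1  1.5] ff 0.9 TOP 0.178 1197 1645 p95 0.179
```

>>> move_arm --deltas '[0,0,-0.12,0,0,0,0.63,0,0,-0.24,0,0,0,0.63,0,0,-0.36,0,0,0,0.63,0,0,-0.48,0,0,0,0.63,0,0,-0.6,0,0,0,0.63,0,0,-0.72,0,0,0,0.63,0,0,-0.84,0,0,0,0.63,0,0,-0.84,0,0,0,0.63]'

```text
time: 9.0
tool_pos: [0.6633, -0.1294, 0.1429]
ee_rot: [-3.141, 0.001, 1.785]
wrist_force: [0.4, -0.7, -0.2]
width: 0.0173
finger_force: 0.0
```

```bash
python3 -c "
from h import *
top();top()"
```

```text
t 9.05 pos [ 0.6634 -0.1295  0.1428] yaw 1.783 j6 -0.49 w 0.0173 F [ 0.5 -0.7 -0.4] ff 0.0 TOP 0.1785 1312 1724 p95 0.1795
t 9.1 pos [ 0.6634 -0.1295  0.1428] yaw 1.783 j6 -0.49 w 0.0173 F [-1.2  0.2 -0.3] ff 0.0 TOP 0.1784 1309 1743 p95 0.1795
```

>>> move_arm --deltas '[0,0,-0.1,0,0,0,0.63,0,0,-0.2,0,0,0,0.63,0,0,-0.3,0,0,0,0.63,0,0,-0.4,0,0,0,0.63,0,0,-0.5,0,0,0,0.63,0,0,-0.6,0,0,0,0.63,0,0,-0.7,0,0,0,0.63,0,0,-0.7,0,0,0,0.63]'

```text
time: 9.9
tool_pos: [0.6637, -0.1292, 0.1428]
ee_rot: [3.141, 0.0, 2.485]
wrist_force: [1.4, 0.6, -0.6]
width: 0.0173
finger_force: 0.6
```

```bash
python3 -c "
from h import *
top();top()"
```

```text
t 9.95 pos [ 0.6637 -0.1292  0.1428] yaw 2.484 j6 -1.19 w 0.0177 F [ 1.  -0.4 -0.8] ff 0.6 TOP 0.1736 1245 1628 p95 0.1746
t 10.0 pos [ 0.6637 -0.1292  0.1429] yaw 2.484 j6 -1.19 w 0.0172 F [ 0.7  0.8 -0.2] ff 0.7 TOP 0.1736 1241 1623 p95 0.1747
```

The thread dropped in: the top of the grip went from 178.5 to 173.6 mm. Now turning forward.

>>> move_arm --deltas '[0,0,0.14,0,0,0,0.63,0,0,0.28,0,0,0,0.63,0,0,0.42,0,0,0,0.63,0,0,0.56,0,0,0,0.63,0,0,0.7,0,0,0,0.63,0,0,0.84,0,0,0,0.63,0,0,0.98,0,0,0,0.63,0,0,1.12,0,0,0,0.63]'

```text
time: 10.8
tool_pos: [0.663, -0.1289, 0.1426]
ee_rot: [-3.14, -0.0, 1.359]
wrist_force: [0.2, 1.2, -1.4]
width: 0.0173
finger_force: 1.0
```

```bash
python3 -c "
from h import *
top();top()"
```

```text
t 10.85 pos [ 0.663  -0.129   0.1425] yaw 1.356 j6 -0.06 w 0.0174 F [ 0.8  0.7 -0.2] ff 0.1 TOP 0.1731 1392 1784 p95 0.1741
t 10.9 pos [ 0.6631 -0.1293  0.1427] yaw 1.366 j6 -0.07 w 0.0175 F [-0.2  0.9 -0.6] ff 0.1 TOP 0.1729 1391 1795 p95 0.174
```

>>> move_arm --deltas '[0,0,0.14,0,0,0,0.63,0,0,0.28,0,0,0,0.63,0,0,0.42,0,0,0,0.63,0,0,0.56,0,0,0,0.63,0,0,0.7,0,0,0,0.63,0,0,0.84,0,0,0,0.63,0,0,0.98,0,0,0,0.63,0,0,1.12,0,0,0,0.63]'

```text
time: 11.7
tool_pos: [0.6625, -0.1288, 0.1422]
ee_rot: [-3.14, 0.003, 0.244]
wrist_force: [-1.3, 1.6, -0.6]
width: 0.0171
finger_force: 0.9
```

>>> move_arm --deltas '[0,0,0.14,0,0,0,0.63,0,0,0.28,0,0,0,0.63,0,0,0.42,0,0,0,0.63,0,0,0.56,0,0,0,0.63,0,0,0.7,0,0,0,0.63,0,0,0.84,0,0,0,0.63,0,0,0.98,0,0,0,0.63,0,0,1.12,0,0,0,0.63]'

```text
time: 12.5
tool_pos: [0.6633, -0.1286, 0.1427]
ee_rot: [-3.142, 0.001, -0.876]
wrist_force: [0.3, 1.3, -0.9]
width: 0.0174
finger_force: 0.7
```

```bash
python3 -c "
from h import *
top();top()"
```

```text
t 12.55 pos [ 0.6633 -0.1288  0.1428] yaw -0.88 j6 2.17 w 0.0174 F [-0.2  2.2  0.1] ff 0.5 TOP 0.1709 1355 1786 p95 0.1721
t 12.6 pos [ 0.6634 -0.129   0.1428] yaw -0.871 j6 2.17 w 0.0176 F [ 0.5  1.  -1.6] ff 0.5 TOP 0.1711 1388 1801 p95 0.1721
```

>>> move_arm --deltas '[0,0,0,0,0,0,-0.5,0,0,0,0,0,-1,-0.5,0,0,0,0,0,-4,-1,0,0,0,0,0,-6,-1,0,0,-0.14,0,0,-6,-1,0,0,-0.28,0,0,-6,-1,0,0,-0.42,0,0,-6,-1,0,0,-0.56,0,0,-6,-1]'

```text
time: 13.4
tool_pos: [0.6637, -0.1296, 0.2045]
ee_rot: [3.141, -0.002, -0.305]
wrist_force: [0.3, -0.7, 0.5]
width: 0.0778
finger_force: 0.0
```

>>> move_arm --deltas '[0,0,-0.14,0,0,0,-1,0,0,-0.28,0,0,0,-1,0,0,-0.42,0,0,0,-1,0,0,-0.56,0,0,0,-1,0,0,-0.7,0,0,0,-1,0,0,-0.84,0,0,0,-1,0,0,-0.98,0,0,0,-1,0,0,-1.12,0,0,0,-1]'

```text
time: 14.2
tool_pos: [0.6637, -0.1296, 0.2044]
ee_rot: [3.14, -0.0, 0.815]
wrist_force: [1.4, 0.3, -0.1]
width: 0.0936
finger_force: 0.0
```

>>> move_arm --deltas '[0,0,-0.14,0,0,0,-1,0,0,-0.28,0,0,0,-1,0,0,-0.42,0,0,0,-1,0,0,-0.56,0,0,0,-1,0,0,-0.7,0,0,0,-1,0,0,-0.84,0,0,0,-1,0,0,-0.98,0,0,0,-1,0,0,-1.12,0,0,0,-1]'

```text
time: 15.0
tool_pos: [0.6637, -0.1296, 0.2044]
ee_rot: [3.141, 0.001, 1.935]
wrist_force: [-0.7, -0.5, -0.1]
width: 0.0944
finger_force: 0.0
```

>>> move_arm --deltas '[0,0,-0.14,0,0,0,-1,0,0,-0.28,0,0,0,-1,0,0,-0.34,0,0,0,-0.5,0,0,-0.34,0,0,0,0,0,0,-0.34,0,0,0,0]'

```text
time: 15.5
tool_pos: [0.6636, -0.1294, 0.204]
ee_rot: [3.141, 0.001, 2.267]
wrist_force: [-0.1, 0.3, -0.1]
width: 0.0734
finger_force: 0.0
```

Run:
```python
from h import *
s=snap('wrist')
go([.6635,-.1292,.143],2.27);bolt(s);bolt(snap('scene'))
cv2.imwrite('pics/w4.png',s['image'][:,:,::-1])
```

```text
t 15.55 pos [ 0.6636 -0.1294  0.2037] rpy [3.141e+00 1.000e-03 2.267e+00] j6 -0.97 F [ 0.   0.5 -1. ] w 0.0695
rv [ 0.0003  0.0009 -0.0029] cm [0.02 0.   6.07]
n 2124 1884 ztop 0.1706 rect [ 662.9 -128.3] [13.9 64.7] ang -0.706
n 392 145 ztop 0.1681 rect [ 665.8 -129. ] [12.7 61.1] ang -0.717
```

View pics/w4.png

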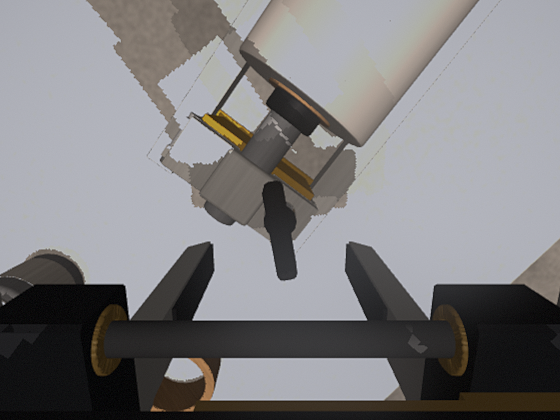

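The view shows the bar from (272,183) to (287,278), 10° off the fingers. I'll align to it, go down and straddle it again.

>>> move_arm --deltas '[0,0,-0.1,0,0,0,0,0,0,-0.169,0,0,2,0,0,0,-0.169,0,0,4.5,0,0,0,-0.169,0,0,6.2,0.2,0,0,-0.169,0,0,6.2,0.63,0,0,-0.169,0,0,6.2,0.63,0,0,-0.169,0,0,6.2,0.63,0,0,-0.169,0,0,6.2,0.63]'

```text
time: 16.4
tool_pos: [0.6643, -0.1294, 0.1431]
ee_rot: [3.14, 0.003, 2.437]
wrist_force: [-0.5, -0.6, -0.3]
width: 0.0174
finger_force: 0.0
```

```bash
python3 -c "
from h import *
top();top()"
```

```text
t 16.45 pos [ 0.6642 -0.1294  0.1428] yaw 2.437 j6 -1.14 w 0.0176 F [-0.6  0.  -0.5] ff 0.0 TOP 0.1708 1713 2013 p95 0.1719
t 16.5 pos [ 0.664  -0.1293  0.1425] yaw 2.437 j6 -1.14 w 0.0174 F [-0.5  1.  -0.7] ff 0.0 TOP 0.1707 1708 2011 p95 0.1719
```

>>> move_arm --deltas '[0,0,0.14,0,0,0,0.63,0,0,0.28,0,0,0,0.63,0,0,0.42,0,0,0,0.63,0,0,0.56,0,0,0,0.63,0,0,0.7,0,0,0,0.63,0,0,0.84,0,0,0,0.63,0,0,0.98,0,0,0,0.63,0,0,1.12,0,0,0,0.63]'

```text
time: 17.3
tool_pos: [0.663, -0.1291, 0.1411]
ee_rot: [-3.141, 0.0, 1.311]
wrist_force: [-1.0, -0.3, -1.0]
width: 0.0174
finger_force: 0.9
```

>>> move_arm --deltas '[0,0,0.14,0,0,0,0.63,0,0,0.28,0,0,0,0.63,0,0,0.42,0,0,0,0.63,0,0,0.56,0,0,0,0.63,0,0,0.7,0,0,0,0.63,0,0,0.84,0,0,0,0.63,0,0,0.98,0,0,0,0.63,0,0,1.12,0,0,0,0.63]'

```text
time: 18.1
tool_pos: [0.6628, -0.1285, 0.1408]
ee_rot: [-3.14, 0.002, 0.191]
wrist_force: [-1.1, 1.4, -2.0]
width: 0.0173
finger_force: 0.8
```

```bash
python3 -c "
from h import *
top();top()"
```

```text
t 18.15 pos [ 0.663  -0.1286  0.1408] yaw 0.188 j6 1.11 w 0.0176 F [-0.7  1.7 -1.2] ff 0.6 TOP 0.169 1413 1786 p95 0.17
t 18.2 pos [ 0.6631 -0.1286  0.1409] yaw 0.197 j6 1.1 w 0.0175 F [-1.6  1.  -1.2] ff 0.7 TOP 0.1689 1422 1799 p95 0.17
```

>>> move_arm --deltas '[0,0,0.145,0,0,0,0.63,0,0,0.29,0,0,0,0.63,0,0,0.435,0,0,0,0.63,0,0,0.58,0,0,0,0.63,0,0,0.725,0,0,0,0.63,0,0,0.87,0,0,0,0.63,0,0,1.0,0,0,0,0.63,0,0,1.12,0,0,0,0.63]'

```text
time: 19.0
tool_pos: [0.6636, -0.1287, 0.1412]
ee_rot: [-3.141, 0.0, -0.925]
wrist_force: [-0.5, 0.8, -1.1]
width: 0.0173
finger_force: 0.8
```

>>> move_arm --deltas '[0,0,0.06,0,0,0,0.63,0,0,0.08,0,0,0,0.65,0,0,0.08,0,0,0,0.67,0,0,0.08,0,0,0,0.7,0,0,0.08,0,0,0,0.8,0,0,0.08,0,0,0,1,0,0,0.08,0,0,0,1,0,0,0.08,0,0,0,1]'

```text
time: 19.8
tool_pos: [0.6638, -0.1294, 0.1412]
ee_rot: [-3.141, -0.001, -1.003]
wrist_force: [2.9, -0.7, -1.8]
width: 0.0139
finger_force: 29.8
```

Run:
```python
from h import *
top();top()
s=snap('wrist');c=cloud(s)
x=np.array([.9985,.054]);q=(c[...,:2]-[.624,-.132])@x; w=(c[...,:2]-[.624,-.132])@np.array([-.054,.9985])
for a in(-50,-40,-30,52,58):
    m=(abs(q-a/1000)<.004)&(abs(w)<.018)&(abs(c[...,2]-.117)<.008);print(a,m.sum(),np.median(c[m][:,2]).round(4) if m.sum() else '')
```

```text
t 19.85 pos [ 0.6638 -0.1293  0.1412] yaw -1.003 j6 2.3 w 0.0137 F [ 1.8  0.  -1.6] ff 29.8 TOP 0.1677 1622 1967 p95 0.1688
t 19.9 pos [ 0.6638 -0.1294  0.1412] yaw -1.003 j6 2.3 w 0.0136 F [ 2.5 -0.9 -1.5] ff 29.8 TOP 0.1677 1621 1962 p95 0.1688
-50 100 0.1178
-40 76 0.118
-30 135 0.118
52 160 0.1178
58 559 0.1179
```

The grip top is at 167.7 mm, so the bolt's origin is at about 129.2 mm. The keeper is shut and the fingers hold with 30 N, so I'm handing in.

```bash
python3 -c "
from bench import robot
print(robot.close_job())"
```

```text
the job is handed in; nothing more can be done
None
```

I handed the job in at about 20 s with the keeper shut and the thread dropped in. The bolt is one turn forward from there (origin measured at about 129.2 mm) and the fingers hold it with about 30 N; no verdict came back.

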